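Swap the open bench tray

TASK

I am done with the blue tray and now need the wax in the red one. First push the blue tray, which was left partly open, fully home with a fingertip; then hook a fingertip behind the upright lip of the red tray and draw it all the way out to its stop. Do not pinch either tray front, leave the wax lying in its tray and the loose things on the bench where they are, and finish clear of everything.

Things in the scene. Friction and masses are not known exactly. Their poses are not given: they have to be found in the camera images.
- red_case: small light-wood case fixed to the bench, open at the front, 130 long (x) x 110 wide (y) x 62 mm high, holding the red tray. Origin: centre of its underside, on the bench top; x axis level, pointing from the open front to the closed back; y to the left seen from the front; z up. Its tray slides out along the case's -x. It can stand left or right of the blue one.
- blue_case: small light-wood case fixed to the bench, open at the front, 130 long (x) x 110 wide (y) x 62 mm high, holding the blue tray. Origin: centre of its underside, on the bench top; x axis level, pointing from the open front to the closed back; y to the left seen from the front; z up. Its tray slides out along the case's -x. It can stand left or right of the red one.
- red_tray (a joint): how far the red tray is drawn out of its case (m): 0 fully home, 0.090 at its outer stop; shut or nearly shut at the start. It slides with about 2 N of friction plus a little damping, without spring, and stays where it is left
- blue_tray (a joint): how far the blue tray is drawn out of its case (m): 0 fully home against its inner stop, 0.090 at its outer stop; partly open at the start. About 2 N of friction plus a little damping, no spring
- red_lip (a point): upright red lip at the front of the red tray, 96 wide (y), 6 mm thick; moves with the tray. This point: middle of its top edge, inner side (facing the case), 46 mm above the bench; axes as the case. Behind it (+x) is an empty well, 50 mm long to a 35 mm high divider (at the case's front when shut), 80 mm clear between low rims, its floor 13 mm above the bench.
- red_face (a point): centre of the outer (robot-side) surface of the red tray's front plate, 25 mm above the bench; axes as the case. The plate is red, 96 wide, 5 mm thick, 32 mm high, fixed on the outer side of the lip; its top is 5 mm lower than the lip's.
- blue_lip (a point): upright blue lip at the front of the blue tray, 96 wide (y), 6 mm thick; moves with the tray. This point: middle of its top edge, inner side (facing the case), 46 mm above the bench; axes as the case. Behind it (+x) is an empty well, 50 mm long to a 35 mm high divider (at the case's front when shut), 80 mm clear between low rims, its floor 13 mm above the bench.
- blue_face (a point): centre of the outer (robot-side) surface of the blue tray's front plate, 25 mm above the bench; axes as the case. The plate is blue, 96 wide, 5 mm thick, 32 mm high, fixed on the outer side of the lip; its top is 5 mm lower than the lip's.
- beeswax: loose yellow block of beeswax, 36x52x19 mm, lying in the red tray behind the divider, hidden under the case's top until the tray is drawn out. Origin: centre of its underside
- spool: loose upright wooden spool of dark blue thread, 41 mm across, 50 mm high, on the blue cutting mat (3 mm thick) to the left of the cases. Origin: centre of its underside
- eraser: loose blue and white eraser, 22x50x13 mm, on the bench to the right. Origin: centre of its underside
- sanding_block: loose brown sanding block, 56x96x33 mm, on the cutting mat further left. Origin: centre of its underside
- bone_folder: loose ivory-coloured bone folder, 26x108x4 mm, lying on the cutting mat to the left. Origin: centre of its underside

How it is judged:
By the outcome, as a careful person would: the job done as asked, in the order asked, and still so for the second after the job is handed in, with the robot touching nothing.
It also fails if it takes over 40 s, if anything falls off the work surface, if the arm or the gripper's body presses on something with over 40 N, if the wrist force passes 120 N, or if a joint passes its speed limit or range.

ROBOT

A 6-joint arm with a two-finger parallel gripper is mounted at the origin on a cart in front of the work surface, level with it; the furniture and walls round the work are solid. World frame = base frame: x ahead of the robot, y to its left, z up, the work surface at z = 0. Lengths are in m, angles in rad, forces in N, time in s.
With the tool pointing down it reaches from about 0.325 to 0.85 m from the base axis. Payload 15.5 kg.
Tool frame: the origin (TCP) lies between the finger pads; the fingertips stand 14 mm ahead of it and the grasp point (between the pads) lies 5 mm behind it; z points along the fingers, y is the line along which they close (so a half turn about z gives the same grasp; the last joint's range is limited). The gripper opens to 91 mm and grips with 3 to 60 N. Pads are 32 mm wide; open, the fingers measure 118 mm over their backs; the gripper's body (76 mm by 178 mm) begins 60 mm behind the grasp point.
Start: joints at [1.044, 0.494, 1.345, -0, 1.302, -0.096], TCP at [0.261, 0.568, 0.228] pointing down, gripper open.
Joint ranges: [-2.91, 2.91], [-0.82, 2.16], [0.22, 2.67], [-1.22, 4.37], [0.12, 2.79], [-3.08, 3.08]. Speed limits (rad/s): [1.89, 1.89, 2.57, 3.01, 3.01, 3.01].

INTERFACE

Orientations are given as a unit quaternion [w, x, y, z].
In Python, from rig import ctrl gives the robot as it stands.
- The arm moves only by the shell command python3 -m pendant 'ROWS'. ROWS is JSON, a list of rows, each an object with "dp": the shift along the tool's x, y, z in m, a list of three; "delta_rot": the turn, a rotation vector about the tool's x, y, z in rad, a list of three; "grip": the opening, from 0 (shut) to 1 (fully open). In form: [{"dp": [x, y, z], "delta_rot": [wx, wy, wz], "grip": grip}, ...]. A call has 1 to 12 rows; each row shifts and turns the commanded pose from where the row before left it, along the tool's axes as they then stand; what a row does not reach is not made up. A row lasts 1/12 s, in which the tool goes at most 41.7 mm and 7.16 degrees, less where a joint would pass 70% of its speed; a pose out of reach is approached as far as the arm can. A call is refused whole if a number of a shift passes 0.0417 or a number of a turn 0.125, either way. A call with a gripper value outside its range is refused whole. The fingers move at their own pace and stop on an object; the grip force is fixed at half the most. Time passes only in rows, so rows that do not move let the fingers close. It gives the time, the measured TCP pose, the force, the opening and the grip force at its end, in the units of the state.
- ctrl.get_state(): the state, without advancing time (a new reading comes with each control period).
- ctrl.camera(name): name is "side" or "top"; returns a dict with "pixels" (420x560x3 uint8, red, green, blue), "fovy" (degrees; the focal length in pixels is half the picture's height over the tangent of half this angle, whatever the lens; pixels are square), "cx", "cy" (the principal point, pixels), "cam_to_world" (4x4, takes a point from camera to world coordinates). Camera axes: x right, y down, z forward; pixel columns grow to the right and rows downward; lengths in m; the calibration is good to about 2 mm. A picture is of the moment at which its call begins. There is no depth.
- ctrl.sign_off(): hands the job in; it is judged then, once.
Trained networks look in the newest picture that a camera, given by its name, has taken for a name from the list of things; names that differ only in an ending like _2 or _b are one class to them, and where a whole thing is asked for, a point or a joint stands for the part that bears it (a point fixed in the world has none). Each returns a list of dicts, best first, with "confidence" (0 to 1); they miss things now and then, are a little off and sometimes report something else, mostly with a low value. They report only what shows in the picture. A call takes as long as a camera call.
- ctrl.boxes_of(camera, label): "centre" ([x, y, z] in m, in the coordinates of the camera as it stood for that picture, good to about 4 mm: the middle of the surface that is visible of it).
The state is a dict: "time": time; "qpos": joint angles; "joint_velocities": joint speeds; "joint_torque": joint torques, N m; "tcp_pos": TCP position; "orientation": TCP orientation; "ft_force": force on the tool from outside, world axes, zero at the start; "ft_torque": the same for the moment, N m; "grip_width": finger opening in m; "finger_force": force on a finger pad.
Only numpy, scipy, OpenCV 4.12 (cv2) and the standard library are available. Lean on these libraries where they do the work, as an engineer would, in place of code of your own. Each camera call takes 0.05 s, during which the arm holds its last target. There are 200 camera calls.

## Working session

There is one attempt and no reset: what is moved stays moved. The work goes in short steps, Python scripts to look and compute and a shell command to move; the robot and the scene stay as the last step left them, time stands still between calls to the robot, and variables do not carry over. Pictures are saved under pics/ and viewed, at most 10 in all, crops included, and the job is handed in when it is done.

```bash
mkdir -p pics
cat > h.py <<'E'
import numpy as np, cv2
from rig import ctrl
from scipy.spatial.transform import Rotation as R
def shot(cam,name=None):
    c=ctrl.camera(cam)
    if name: cv2.imwrite('pics/'+name,cv2.cvtColor(np.array(c['pixels'],np.uint8),cv2.COLOR_RGB2BGR))
    return c
def K(c): return 210/np.tan(np.radians(c['fovy'])/2)
def w(c,p): T=np.array(c['cam_to_world']); return T[:3,:3]@np.array(p)+T[:3,3]
def pix2plane(c,u,v,z):
    T=np.array(c['cam_to_world']); d=T[:3,:3]@np.array([(u-c['cx'])/K(c),(v-c['cy'])/K(c),1]); return T[:3,3]+d*(z-T[2,3])/d[2]
def proj(c,P):
    T=np.array(c['cam_to_world']); q=T[:3,:3].T@(np.array(P)-T[:3,3]); return q[:2]/q[2]*K(c)+[c['cx'],c['cy']]
E
python3 - <<'E'
from h import *
np.set_printoptions(precision=4,suppress=True)
s=ctrl.get_state(); print(s['tcp_pos'],s['orientation'],s['ft_force'],s['grip_width']); print(R.from_quat(np.roll(s['orientation'],-1)).as_matrix())
for cam in('top','side'):
    c=shot(cam,cam+'0.png'); print(cam,np.array(c['cam_to_world'])[:3,3],K(c))
    for n in 'red_case blue_case red_lip blue_lip red_face blue_face spool eraser sanding_block bone_folder'.split():
        for b in ctrl.boxes_of(cam,n)[:2]: print(n,round(b['confidence'],2),w(c,b['centre']),proj(c,w(c,b['centre'])))
E
```

```text
[0.2608 0.5676 0.2273] [-0.0002  0.2138  0.9769 -0.0006] [-0.7019 -0.1088 -0.1734] 0.09119434489684872
[[-0.9086  0.4176 -0.0007]
 [ 0.4176  0.9086 -0.0011]
 [ 0.0002 -0.0013 -1.    ]]
top [0.4577 0.1618 1.2421] 505.4972684754749
red_case 0.79 [0.6621 0.227  0.0618] [257.6436 184.0871]
blue_case 0.67 [0.6709 0.0315 0.0598] [340.1258 178.203 ]
red_lip 0.58 [0.5904 0.2341 0.0161] [256.4399 216.2988]
blue_lip 0.64 [0.5971 0.0419 0.0156] [335.1768 211.4199]
red_face 0.92 [0.5958 0.2363 0.0132] [255.6003 214.251 ]
blue_face 0.73 [0.5954 0.232  0.0141] [257.3404 214.3327]
blue_face 0.56 [0.6003 0.0428 0.0113] [334.5889 210.3682]
spool 0.76 [0.5141 0.3669 0.0508] [200.082  248.4265]
eraser 0.47 [ 0.4967 -0.1515  0.0072] [416.2784 250.7404]
eraser 0.33 [0.5964 0.2326 0.015 ] [257.0412 213.8828]
sanding_block 0.88 [0.4847 0.501  0.0388] [144.9331 262.4664]
sanding_block 0.29 [0.6004 0.045  0.0091] [333.5896 210.4568]
bone_folder 0.98 [0.6481 0.4107 0.0081] [184.9197 195.4306]
side [ 0.7587 -0.4477  0.7145] 387.79626977585923
red_case 0.73 [0.6752 0.1982 0.0597] [311.7238 215.7971]
blue_case 0.66 [0.6864 0.017  0.0522] [301.9941 280.1781]
red_lip 0.96 [0.5844 0.2272 0.0121] [277.7353 215.7122]
blue_lip 0.72 [0.5923 0.0396 0.0142] [261.6647 274.4626]
blue_lip 0.66 [0.5802 0.2233 0.0133] [275.7605 216.2263]
red_face 0.92 [0.5795 0.2238 0.0151] [275.5201 215.5197]
blue_face 0.71 [0.5809 0.221  0.01  ] [275.8423 217.7965]
blue_face 0.61 [0.5888 0.0409 0.0088] [260.4367 275.173 ]
spool 0.5 [0.5176 0.3641 0.0389] [265.4629 171.0626]
eraser 0.73 [ 0.5031 -0.156   0.0128] [190.0405 348.5588]
sanding_block 0.59 [0.4881 0.4837 0.0375] [266.0156 145.6274]
bone_folder 0.65 [0.6488 0.4053 0.0069] [314.1458 176.9756]
```

View pics/top0.png

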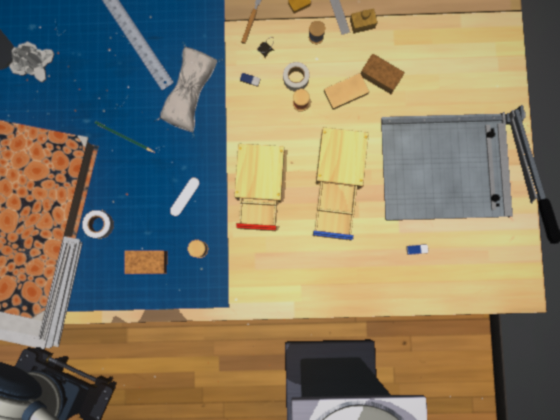

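View pics/side0.png

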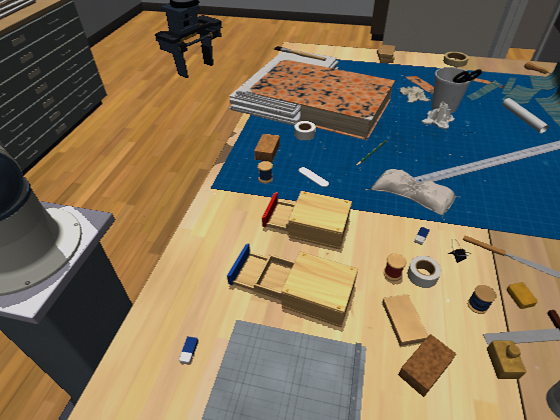

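```bash
cat > m.py <<'E'
from h import *
np.set_printoptions(precision=4,suppress=True)
def seg(c,kind,win):
    im=np.array(c['pixels'],np.uint8); hsv=cv2.cvtColor(im,cv2.COLOR_RGB2HSV); H,S,V=[hsv[...,i].astype(int) for i in range(3)]
    m={'red':((H<6)|(H>174))&(S>150)&(V>70),'blue':(H>100)&(H<130)&(S>130)&(V>50)}[kind]
    u0,u1,v0,v1=win; z=np.zeros(m.shape,np.uint8); z[v0:v1,u0:u1]=m[v0:v1,u0:u1]
    n,l,st,_=cv2.connectedComponentsWithStats(z); k=1+np.argmax(st[1:,4]); ys,xs=np.where(l==k); return np.c_[xs,ys].astype(np.float32)
def report(c,kind,win):
    p=seg(c,kind,win); r=cv2.minAreaRect(p); b=cv2.boxPoints(r)
    print(kind,len(p),'bbox',p.min(0),p.max(0)); 
    for q in b: print('  ',q,'z46',pix2plane(c,*q,.046)[:2],'z41',pix2plane(c,*q,.041)[:2])
E
python3 - <<'E'
from m import *
c=shot('top','t1.png')
report(c,'red',(230,290,200,250)); report(c,'blue',(305,365,220,250))
s=shot('side','s1.png')
report(s,'red',(255,290,185,240)); report(s,'blue',(220,260,235,295))
im=cv2.imread('pics/t1.png')[120:245,225:375]; cv2.imwrite('pics/t1c.png',cv2.resize(im,None,fx=4.8,fy=4.8,interpolation=cv2.INTER_CUBIC))
im=cv2.imread('pics/s1.png')[185:330,220:365]; cv2.imwrite('pics/s1c.png',cv2.resize(im,None,fx=4,fy=4,interpolation=cv2.INTER_CUBIC))
E
```

```text
red 142 bbox [237. 224.] [275. 229.]
   [236.7965 227.0531] z46 [0.5628 0.2797] z41 [0.5632 0.2802]
   [237.0398 223.4027] z46 [0.5715 0.2789] z41 [0.5719 0.2794]
   [275.0708 225.9381] z46 [0.5629 0.1886] z41 [0.5634 0.1887]
   [274.8275 229.5885] z46 [0.5543 0.1894] z41 [0.5547 0.1895]
blue 122 bbox [314. 232.] [351. 238.]
   [313.7303 234.2477] z46 [0.5407 0.0976] z41 [0.5411 0.0973]
   [314.142 230.817] z46 [0.5488 0.0963] z41 [0.5492 0.096 ]
   [351.3265 235.2792] z46 [0.5359 0.0089] z41 [0.5362 0.0083]
   [350.9149 238.7098] z46 [0.5278 0.0102] z41 [0.5281 0.0096]
red 96 bbox [262. 192.] [277. 221.]
   [260.4 220.2] z46 [0.5556 0.1711] z41 [0.554  0.1757]
   [275. 191.] z46 [0.5651 0.281 ] z41 [0.5636 0.2865]
   [277.8 192.4] z46 [0.5735 0.2772] z41 [0.5721 0.2827]
   [263.2 221.6] z46 [0.5633 0.168 ] z41 [0.5619 0.1726]
blue 133 bbox [227. 244.] [248. 276.]
   [226.4118 275.6471] z46 [ 0.5279 -0.0015] z41 [0.5262 0.0019]
   [246.0882 242.8529] z46 [0.5424 0.0949] z41 [0.5408 0.099 ]
   [249.0294 244.6176] z46 [0.5505 0.0913] z41 [0.5489 0.0953]
   [229.3529 277.4118] z46 [ 0.5354 -0.0044] z41 [ 0.5337 -0.0011]
```

View pics/t1c.png

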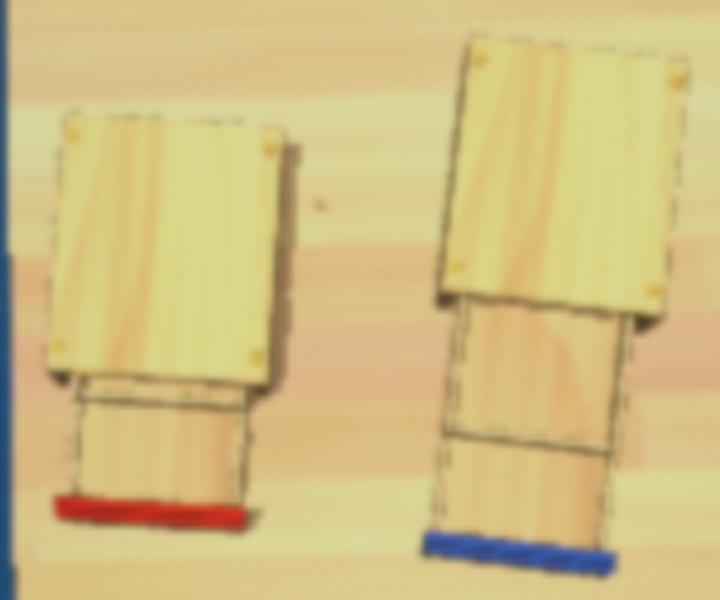

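View pics/s1c.png

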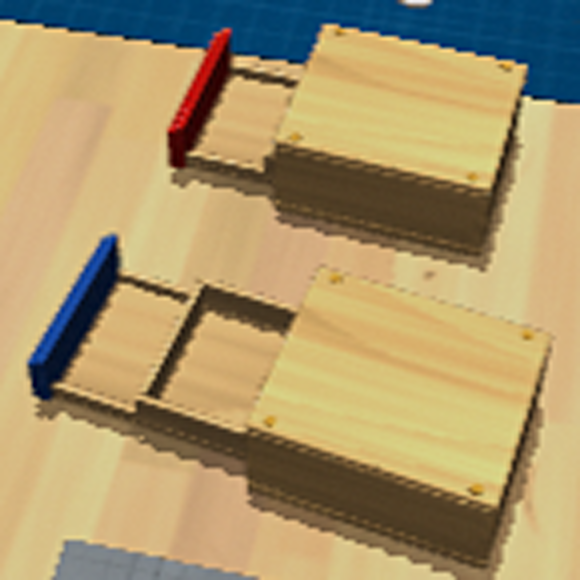

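Run:
```python
from m import *
from scipy.optimize import least_squares
c=shot('top'); s=shot('side')
f=lambda a:np.array(a)/4.8+[225-.4,120-.4]
g=lambda a:np.array(a)/4+[220-.4,185-.4]
# order FL,FR,BL,BR
T={'red':f([[50,370],[268,384],[65,115],[282,130]]),'blue':f([[442,292],[660,318],[470,37],[688,62]])}
S={'red':g([[322,27],[527,66]]),'blue':g([[325,270],[550,335]])} # BL? unused
loc=np.array([[-65,55],[-65,-55],[65,55],[65,-55]])/1000
lipsT={}
for k,win in (('red',(230,290,200,250)),('blue',(305,365,220,250))):
    W=np.array([pix2plane(c,*p,.062)[:2] for p in T[k]]); print(k,W, 'w',np.linalg.norm(W[0]-W[1]),np.linalg.norm(W[0]-W[2]))
    def res(p):
        r=np.array([[np.cos(p[2]),-np.sin(p[2])],[np.sin(p[2]),np.cos(p[2])]]); return ((loc@r.T+p[:2])-W).ravel()
    o=least_squares(res,[.65,.1,0]); x,y,a=o.x; print(' pose',o.x,'deg',np.degrees(a),'rms',np.sqrt((o.fun**2).mean()))
    # lip: outer-most/inner pixels centroid in case frame
    p=seg(c,k,win); q=np.array([pix2plane(c,*u,.043)[:2] for u in p])-[x,y]; lx=q@[np.cos(a),np.sin(a)]; ly=q@[-np.sin(a),np.cos(a)]
    print(' lip top centroid case',lx.mean(),ly.mean(),'range',np.percentile(lx,[3,97]),ly.min(),ly.max())
    ext=-lx.mean()-65-50-5.5/1000*0 if 0 else -lx.mean()-.065-.050-.0055
    print(' extension est',ext)
    for sg,e in (('now',max(ext,0)),('home',0),('out',.09)):
        for nm,d in(('inner',-.115-e),('face',-.126-e)): print('  ',sg,nm,x+d*np.cos(a),y+d*np.sin(a))
    for zz,d in((.046,-.115-ext),):
        for ly_ in(.048,-.048):
            P=[x+d*np.cos(a)-ly_*np.sin(a),y+d*np.sin(a)+ly_*np.cos(a),zz]; print('   inner end top px',proj(c,P),'side px',proj(s,P))
st=ctrl.get_state(); print(st['tcp_pos'],st['time'])
```

```text
red [[0.6334 0.2811]
 [0.6235 0.174 ]
 [0.7615 0.2715]
 [0.7506 0.1637]] w 0.10753936432086675 0.12837450908843723
 pose [ 0.6922  0.2226 -0.0857] deg -4.909063450609142 rms 0.0011955039987388506
 lip top centroid case -0.129544173767612 0.0014329872967656229 range [-0.1336 -0.1255] -0.04486285901906567 0.0461074361064391
 extension est 0.009044173767611982
   now inner 0.5686437366692697 0.23321901644927656
   now face 0.5576840871786598 0.23416033629023145
   home inner 0.5776547343442875 0.23244506552086774
   home face 0.5666950848536776 0.23338638536182263
   out inner 0.48798487487566145 0.24014677331049875
   out face 0.4770252253850516 0.24108809315145363
   inner end top px [236.1487 222.8894] side px [277.8754 191.4028]
   inner end top px [276.3923 225.2359] side px [265.5094 216.6226]
blue [[ 0.6667  0.0872]
 [ 0.6507 -0.0192]
 [ 0.795   0.0689]
 [ 0.7789 -0.0387]] w 0.10756387164363648 0.12953912152154623
 pose [ 0.7228  0.0246 -0.1475] deg -8.449356985726453 rms 0.0007039330345231307
 lip top centroid case -0.18643276989767052 -0.0005863900419156832 range [-0.1901 -0.1827] -0.04320091079710362 0.04528079287444967
 extension est 0.06593276989767051
   now inner 0.5438567520181028 0.05115798305325378
   now face 0.5329761446554802 0.05277426997717596
   home inner 0.6090738957987119 0.04147013997656519
   home face 0.5981932884360892 0.04308642690048736
   out inner 0.520050744649981 0.05469430571774664
   out face 0.5091701372873584 0.05631059264166881
   inner end top px [313.131  229.9696] side px [250.1252 242.2392]
   inner end top px [353.5394 234.8365] side px [231.1905 274.441 ]
[0.261  0.5679 0.2279] 1.3
```

```bash
python3 -m pendant '[{"dp":[0,0,0],"delta_rot":[0,0,-0.094],"grip":0},{"dp":[0,0,0],"delta_rot":[0,0,-0.094],"grip":0},{"dp":[0,0,0],"delta_rot":[0,0,-0.095],"grip":0},{"dp":[-0.022,-0.033,0],"delta_rot":[0,0,0],"grip":0},{"dp":[-0.022,-0.033,0],"delta_rot":[0,0,0],"grip":0},{"dp":[-0.022,-0.033,0],"delta_rot":[0,0,0],"grip":0},{"dp":[-0.022,-0.033,0],"delta_rot":[0,0,0],"grip":0},{"dp":[-0.022,-0.033,0],"delta_rot":[0,0,0],"grip":0},{"dp":[-0.022,-0.033,0],"delta_rot":[0,0,0],"grip":0},{"dp":[-0.022,-0.033,0],"delta_rot":[0,0,0],"grip":0},{"dp":[-0.022,-0.033,0],"delta_rot":[0,0,0],"grip":0},{"dp":[-0.022,-0.033,0],"delta_rot":[0,0,0],"grip":0}]'
cat > d.py <<'E'
import sys
from m import *
# usage: d.py x y z yawdeg -> shift in the tool axes after turning to yaw, and the turn
s=ctrl.get_state(); M=R.from_quat(np.roll(s['orientation'],-1)).as_matrix(); x,y,z,a=map(float,sys.argv[1:]); a=np.radians(a)
phi=np.arctan2(-M[0,1],M[1,1]); T=np.array([[-np.cos(a),-np.sin(a),0],[-np.sin(a),np.cos(a),0],[0,0,-1]])
print('tcp',np.array(s['tcp_pos']),'yaw',np.degrees(phi),'turn z',phi-a,'tilt',M[:,2],'dp',T.T@(np.array([x,y,z])-s['tcp_pos']),'F',np.array(s['ft_force']),'t',s['time'])
E
python3 d.py 0.497 0.058 0.120 -8.45
```

```text
time: 2.3
tcp_pos: [0.4136, 0.2433, 0.2281]
orientation: [0.0, 0.074, 0.997, 0.0]
ft_force: [-0.6, 0.5, -0.5]
grip_width: 0.0142
finger_force: 0.0
tcp [0.4136 0.2433 0.2281] yaw -8.457833691849684 turn z -0.0001367237153636347 tilt [ 0.0005  0.0003 -1.    ] dp [-0.1098 -0.171   0.1081] F [-0.5572  0.5407 -0.5409] t 2.3
```

```bash
python3 -m pendant '[{"dp":[-0.018,-0.0285,0],"delta_rot":[0,0,0],"grip":0},{"dp":[-0.018,-0.0285,0],"delta_rot":[0,0,0],"grip":0},{"dp":[-0.018,-0.0285,0],"delta_rot":[0,0,0],"grip":0},{"dp":[-0.018,-0.0285,0],"delta_rot":[0,0,0],"grip":0},{"dp":[-0.018,-0.0285,0],"delta_rot":[0,0,0],"grip":0},{"dp":[-0.018,-0.0285,0],"delta_rot":[0,0,0],"grip":0},{"dp":[0,0,0.03],"delta_rot":[0,0,0],"grip":0},{"dp":[0,0,0.03],"delta_rot":[0,0,0],"grip":0},{"dp":[0,0,0.03],"delta_rot":[0,0,0],"grip":0},{"dp":[0,0,0.03],"delta_rot":[0,0,0],"grip":0},{"dp":[0,0,0],"delta_rot":[0,0,0],"grip":0},{"dp":[0,0,0],"delta_rot":[0,0,0],"grip":0}]'
python3 d.py 0.497 0.058 0.029 -8.45
python3 - <<'E'
from m import *
s=shot('side','s2.png'); im=cv2.imread('pics/s2.png')[150:330,180:380]; cv2.imwrite('pics/s2c.png',cv2.resize(im,None,fx=3,fy=3,interpolation=cv2.INTER_CUBIC))
E
```

```text
time: 3.3
tcp_pos: [0.4941, 0.0599, 0.1076]
orientation: [-0.001, 0.074, 0.997, -0.0]
ft_force: [0.0, 0.2, 1.6]
grip_width: 0.0003
finger_force: 0.0
tcp [0.4941 0.0599 0.1076] yaw -8.468681249398191 turn z -0.00032604931038465734 tilt [-0.0027 -0.     -1.    ] dp [-0.0032 -0.0015  0.0786] F [0.038  0.2483 1.5589] t 3.3
```

View pics/s2c.png

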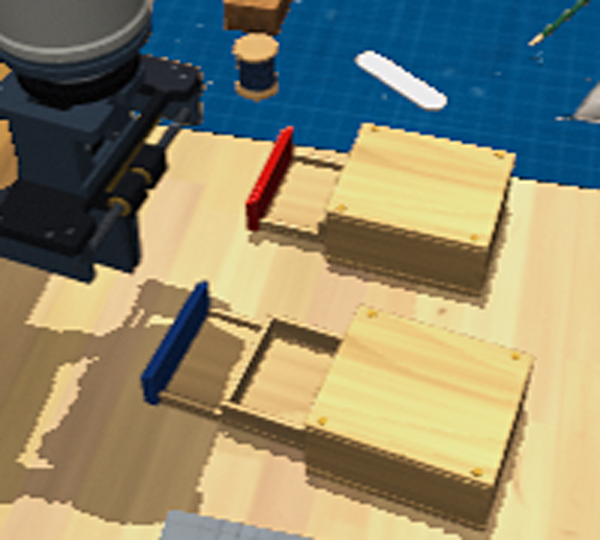

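Run:
```python
from m import *
s=shot('side'); 
t=np.array(ctrl.get_state()['tcp_pos'])
f=lambda P:(proj(s,P)-[180,150])*3
M=np.array([[-.989,.147,0],[.147,.989,0],[0,0,-1]]).T
for l in([16,13.5,14],[16,-13.5,14],[-16,-13.5,14],[-16,13.5,14],[0,0,-65],[38,-89,-65],[-38,-89,-65],[-38,89,-65]): print(l,f(t+M@(np.array(l)/1000)))
```

```text
[16, 13.5, 14] [105.1303 240.1356]
[16, -13.5, 14] [ 87.0211 266.3215]
[-16, -13.5, 14] [127.1406 278.4208]
[-16, 13.5, 14] [144.5871 251.7113]
[0, 0, -65] [100.7606 179.9198]
[38, -89, -65] [-21.2377 258.264 ]
[-38, -89, -65] [ 85.9286 291.2898]
[-38, 89, -65] [208.513 110.724]
```

```bash
python3 -m pendant '[{"dp":[0,-0.0015,0.026],"delta_rot":[0,0,0],"grip":0},{"dp":[0,0,0.026],"delta_rot":[0,0,0],"grip":0},{"dp":[0,0,0.026],"delta_rot":[0,0,0],"grip":0},{"dp":[0,0,0],"delta_rot":[0,0,0],"grip":0},{"dp":[-0.008,0,0],"delta_rot":[0,0,0],"grip":0},{"dp":[-0.008,0,0],"delta_rot":[0,0,0],"grip":0},{"dp":[-0.008,0,0],"delta_rot":[0,0,0],"grip":0},{"dp":[-0.008,0,0],"delta_rot":[0,0,0],"grip":0},{"dp":[-0.008,0,0],"delta_rot":[0,0,0],"grip":0},{"dp":[-0.008,0,0],"delta_rot":[0,0,0],"grip":0},{"dp":[-0.008,0,0],"delta_rot":[0,0,0],"grip":0},{"dp":[-0.008,0,0],"delta_rot":[0,0,0],"grip":0}]'
python3 d.py 0.582 0.0455 0.029 -8.45
```

```text
time: 4.4
tcp_pos: [0.5587, 0.0489, 0.0301]
orientation: [0.0, 0.074, 0.997, -0.0]
ft_force: [-3.0, 1.9, 1.7]
grip_width: 0.0007
finger_force: 1.3
tcp [0.5587 0.0489 0.0301] yaw -8.467987738348834 turn z -0.00031394525917441407 tilt [ 0. -0. -1.] dp [-0.0236  0.0001  0.0011] F [-3.0329  1.8693  1.7124] t 4.4
```

```bash
python3 -m pendant '[{"dp":[-0.005,0,0],"delta_rot":[0,0,0],"grip":0},{"dp":[-0.005,0,0],"delta_rot":[0,0,0],"grip":0},{"dp":[-0.005,0,0],"delta_rot":[0,0,0],"grip":0},{"dp":[-0.003,0,0],"delta_rot":[0,0,0],"grip":0},{"dp":[-0.002,0,0],"delta_rot":[0,0,0],"grip":0},{"dp":[-0.002,0,0],"delta_rot":[0,0,0],"grip":0}]'
python3 d.py 0.582 0.0455 0.029 -8.45
```

```text
time: 4.9
tcp_pos: [0.5796, 0.0458, 0.0298]
orientation: [-0.0, 0.074, 0.997, -0.0]
ft_force: [-1.9, -0.5, 0.2]
grip_width: 0.0003
finger_force: 1.1
tcp [0.5796 0.0458 0.0298] yaw -8.465302020196095 turn z -0.0002670706346285523 tilt [-0.0003 -0.     -1.    ] dp [-0.0024  0.0001  0.0008] F [-1.8633 -0.5079  0.203 ] t 4.9
```

```bash
python3 -m pendant '[{"dp":[-0.002,0,0],"delta_rot":[0,0,0],"grip":0},{"dp":[-0.001,0,0],"delta_rot":[0,0,0],"grip":0},{"dp":[-0.001,0,0],"delta_rot":[0,0,0],"grip":0},{"dp":[0,0,0],"delta_rot":[0,0,0],"grip":0}]'
python3 d.py 0.582 0.0455 0.029 -8.45
```

```text
time: 5.23
tcp_pos: [0.5813, 0.0455, 0.0297]
orientation: [-0.002, 0.074, 0.997, -0.0]
ft_force: [-11.9, 2.4, 8.2]
grip_width: 0.0006
finger_force: 6.4
tcp [0.5813 0.0455 0.0297] yaw -8.462788939207961 turn z -0.0002232090970163414 tilt [-0.0044  0.0003 -1.    ] dp [-0.0007  0.0001  0.0007] F [-11.9431   2.3621   8.1571] t 5.2333
```

```bash
python3 -m pendant '[{"dp":[-0.001,0,0],"delta_rot":[0,0,0],"grip":0},{"dp":[-0.001,0,0],"delta_rot":[0,0,0],"grip":0},{"dp":[0,0,0],"delta_rot":[0,0,0],"grip":0},{"dp":[0,0,0],"delta_rot":[0,0,0],"grip":0}]'
python3 d.py 0.582 0.0455 0.029 -8.45
python3 - <<'E'
from m import *
s=shot('side','s3.png'); shot('top','t3.png'); report(s,'blue',(245,290,240,300))
E
```

```text
time: 5.57
tcp_pos: [0.5814, 0.0455, 0.0296]
orientation: [-0.004, 0.074, 0.997, -0.0]
ft_force: [-23.3, 4.1, 18.2]
grip_width: 0.0004
finger_force: 11.4
tcp [0.5814 0.0455 0.0296] yaw -8.453361213744879 turn z -5.866424671144288e-05 tilt [-0.0076  0.0006 -1.    ] dp [-0.0006  0.0001  0.0006] F [-23.3368   4.0904  18.2111] t 5.5667
blue 189 bbox [256. 252.] [275. 293.]
   [252.7196 291.3104] z46 [ 0.5929 -0.0271] z41 [ 0.5917 -0.0239]
   [269.1486 249.6902] z46 [0.5987 0.0865] z41 [0.5975 0.0905]
   [276.0246 252.4044] z46 [0.6155 0.0822] z41 [0.6144 0.0862]
   [259.5956 294.0245] z46 [ 0.6083 -0.0303] z41 [ 0.6072 -0.0272]
```

```bash
python3 -m pendant '[{"dp":[0.010,0,0],"delta_rot":[0,0,0],"grip":0},{"dp":[0.015,0,0],"delta_rot":[0,0,0],"grip":0},{"dp":[0.015,0,0],"delta_rot":[0,0,0],"grip":0},{"dp":[0,0,-0.03],"delta_rot":[0,0,0],"grip":0},{"dp":[0,0,-0.03],"delta_rot":[0,0,0],"grip":0},{"dp":[0,0,-0.03],"delta_rot":[0,0,-0.062],"grip":0},{"dp":[0,0,0],"delta_rot":[0,0,0],"grip":0}]'
python3 d.py 0.5935 0.2311 0.12 -4.9
python3 - <<'E'
from m import *
c=shot('top','t4.png'); s=shot('side','s4.png'); report(s,'blue',(245,290,240,300)); report(c,'red',(230,290,200,250)); report(s,'red',(255,290,185,240))
E
```

```text
time: 6.25
tcp_pos: [0.5488, 0.0508, 0.125]
orientation: [0.004, 0.041, 0.999, 0.0]
ft_force: [2.4, -0.1, 0.7]
grip_width: 0.0006
finger_force: 0.0
tcp [0.5488 0.0508 0.125 ] yaw -4.6805718270338375 turn z 0.003829744089895157 tilt [ 0.0079 -0.0002 -1.    ] dp [-0.0291  0.1834  0.005 ] F [ 2.3729 -0.0818  0.6978] t 6.25
blue 182 bbox [256. 252.] [275. 293.]
   [253.0611 291.4451] z46 [ 0.5937 -0.0272] z41 [ 0.5924 -0.0241]
   [269.4901 249.825 ] z46 [0.5995 0.0863] z41 [0.5983 0.0903]
   [276.0245 252.4044] z46 [0.6155 0.0822] z41 [0.6144 0.0862]
   [259.5955 294.0245] z46 [ 0.6083 -0.0303] z41 [ 0.6072 -0.0272]
red 143 bbox [237. 224.] [275. 229.]
   [236.8055 227.1129] z46 [0.5626 0.2796] z41 [0.5631 0.2801]
   [237.0311 223.502 ] z46 [0.5712 0.279 ] z41 [0.5717 0.2795]
   [275.1323 225.8833] z46 [0.5631 0.1884] z41 [0.5635 0.1885]
   [274.9066 229.4942] z46 [0.5545 0.1892] z41 [0.5549 0.1893]
red 122 bbox [262. 192.] [277. 226.]
   [259.2096 224.6102] z46 [0.5566 0.1564] z41 [0.5551 0.1609]
   [271.8579 190.1146] z46 [0.5563 0.2827] z41 [0.5548 0.2881]
   [277.4113 192.1508] z46 [0.5722 0.278 ] z41 [0.5709 0.2834]
   [264.763  226.6464] z46 [0.5712 0.1528] z41 [0.5698 0.1573]
```

```bash
python3 -m pendant '[{"dp":[-0.006,0.03,0],"delta_rot":[0,0,0],"grip":0},{"dp":[-0.006,0.03,0],"delta_rot":[0,0,0],"grip":0},{"dp":[-0.006,0.03,0],"delta_rot":[0,0,0],"grip":0},{"dp":[-0.005,0.03,0],"delta_rot":[0,0,0],"grip":0},{"dp":[-0.005,0.03,0],"delta_rot":[0,0,0],"grip":0},{"dp":[-0.001,0.033,0],"delta_rot":[0,0,0],"grip":0},{"dp":[0,0,0.02],"delta_rot":[0,0,0],"grip":0},{"dp":[0,0,0.018],"delta_rot":[0,0,0],"grip":0},{"dp":[0,0,0],"delta_rot":[0,0,0],"grip":0},{"dp":[0,0,0],"delta_rot":[0,0,0],"grip":0}]'
python3 d.py 0.5935 0.2311 0.036 -4.9
python3 - <<'E'
from m import *
s=shot('side','s5.png'); im=cv2.imread('pics/s5.png')[130:310,200:380]; cv2.imwrite('pics/s5c.png',cv2.resize(im,None,fx=3.3,fy=3.3,interpolation=cv2.INTER_CUBIC))
E
```

```text
time: 7.18
tcp_pos: [0.5894, 0.2303, 0.0803]
orientation: [-0.002, 0.043, 0.999, -0.001]
ft_force: [0.2, 0.2, 0.4]
grip_width: 0.0005
finger_force: 0.0
tcp [0.5894 0.2303 0.0803] yaw -4.934008651035538 turn z -0.0005935629347319088 tilt [-0.0033 -0.001  -1.    ] dp [-0.004   0.0011  0.0443] F [0.1772 0.2001 0.3517] t 7.1833
```

View pics/s5c.png

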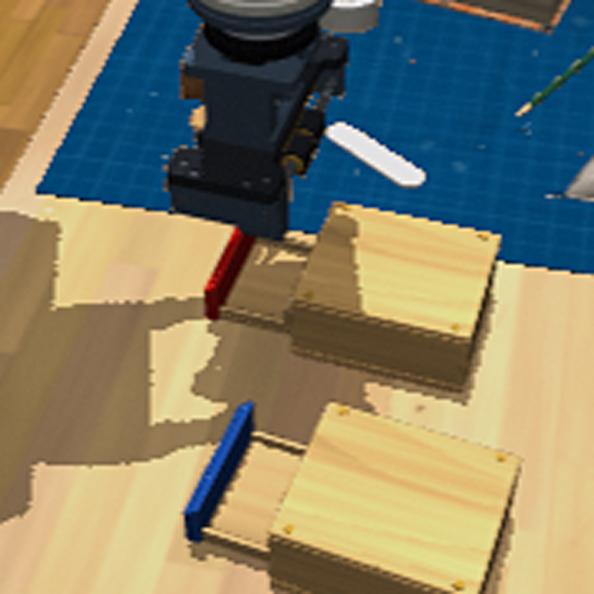

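```bash
python3 -m pendant '[{"dp":[-0.004,0.001,0.01],"delta_rot":[0,0,0],"grip":0},{"dp":[0,0,0.012],"delta_rot":[0,0,0],"grip":0},{"dp":[0,0,0.012],"delta_rot":[0,0,0],"grip":0},{"dp":[0,0,0],"delta_rot":[0,0,0],"grip":0}]'
python3 d.py 0.5935 0.2311 0.036 -4.9
python3 - <<'E'
from m import *
c=shot('top','t6.png'); report(c,'red',(230,290,200,250))
E
```

```text
time: 7.57
tcp_pos: [0.5933, 0.2307, 0.0452]
orientation: [-0.002, 0.043, 0.999, -0.001]
ft_force: [-0.5, -0.7, -0.4]
grip_width: -0.0001
finger_force: 0.0
tcp [0.5933 0.2307 0.0452] yaw -4.93972395770021 turn z -0.0006933138537916078 tilt [-0.0034 -0.001  -1.    ] dp [-0.0002  0.0005  0.0092] F [-0.5382 -0.6996 -0.4116] t 7.5667
red 108 bbox [237. 224.] [275. 229.]
   [236.9037 228.1789] z46 [0.5601 0.2795] z41 [0.5605 0.2799]
   [237.033  223.9101] z46 [0.5703 0.279 ] z41 [0.5707 0.2795]
   [275.1193 225.0642] z46 [0.565  0.1884] z41 [0.5655 0.1885]
   [274.9899 229.333 ] z46 [0.5549 0.189 ] z41 [0.5553 0.1891]
```

```bash
python3 -m pendant '[{"dp":[0,0,0.009],"delta_rot":[0,0,0],"grip":0},{"dp":[0.003,0,0],"delta_rot":[0,0,0],"grip":0},{"dp":[0.004,0,0],"delta_rot":[0,0,0],"grip":0},{"dp":[0.004,0,0],"delta_rot":[0,0,0],"grip":0},{"dp":[0.005,0,0],"delta_rot":[0,0,0],"grip":0},{"dp":[0.006,0,0],"delta_rot":[0,0,0],"grip":0},{"dp":[0.006,0,0],"delta_rot":[0,0,0],"grip":0},{"dp":[0.006,0,0],"delta_rot":[0,0,0],"grip":0}]'
python3 d.py 0.504 0.2388 0.036 -4.9
python3 - <<'E'
from m import *
c=shot('top','t7.png'); report(c,'red',(230,290,200,260))
E
```

```text
time: 8.28
tcp_pos: [0.5603, 0.2344, 0.0393]
orientation: [0.0, 0.043, 0.999, 0.0]
ft_force: [2.3, 0.3, 1.3]
grip_width: 0.0005
finger_force: 1.2
tcp [0.5603 0.2344 0.0393] yaw -4.914533150694672 turn z -0.00025365133031052256 tilt [ 0.0008  0.0003 -1.    ] dp [ 0.0565 -0.0004  0.0033] F [2.3041 0.3447 1.3471] t 8.2833Traceback (most recent call last):
  File "<stdin>", line 2, in <module>
  File "m.py", line 9, in report
    p=seg(c,kind,win); r=cv2.minAreaRect(p); b=cv2.boxPoints(r)
  File "m.py", line 7, in seg
    n,l,st,_=cv2.connectedComponentsWithStats(z); k=1+np.argmax(st[1:,4]); ys,xs=np.where(l==k); return np.c_[xs,ys].astype(np.float32)
                                                      ~~~~~~~~~^^^^^^^^^^
    return _wrapfunc(a, 'argmax', axis=axis, out=out, **kwds)
    return bound(*args, **kwds)
ValueError: attempt to get argmax of an empty sequence
```

```bash
python3 -m pendant '[{"dp":[0.006,0,0.001],"delta_rot":[0,0,0],"grip":0},{"dp":[0.006,0,0.001],"delta_rot":[0,0,0],"grip":0},{"dp":[0.006,0,0],"delta_rot":[0,0,0],"grip":0},{"dp":[0.006,0,0],"delta_rot":[0,0,0],"grip":0},{"dp":[0.006,0,0],"delta_rot":[0,0,0],"grip":0},{"dp":[0.006,0,0],"delta_rot":[0,0,0],"grip":0},{"dp":[0.005,0,0],"delta_rot":[0,0,0],"grip":0},{"dp":[0.004,0,0],"delta_rot":[0,0,0],"grip":0},{"dp":[0.003,0,0],"delta_rot":[0,0,0],"grip":0},{"dp":[0.002,0,0],"delta_rot":[0,0,0],"grip":0}]'
python3 d.py 0.504 0.2388 0.036 -4.9
```

```text
time: 9.17
tcp_pos: [0.5105, 0.2385, 0.0369]
orientation: [-0.0, 0.043, 0.999, -0.0]
ft_force: [3.0, 1.7, -1.5]
grip_width: 0.0004
finger_force: 1.1
tcp [0.5105 0.2385 0.0369] yaw -4.908356200450728 turn z -0.00014584321082183882 tilt [-0.0001 -0.0001 -1.    ] dp [ 0.0065 -0.0003  0.0009] F [ 3.042   1.6514 -1.4833] t 9.1667
```

```bash
python3 -m pendant '[{"dp":[0.002,0,0],"delta_rot":[0,0,0],"grip":0},{"dp":[0.002,0,0],"delta_rot":[0,0,0],"grip":0},{"dp":[0.002,0,0],"delta_rot":[0,0,0],"grip":0},{"dp":[0.001,0,0],"delta_rot":[0,0,0],"grip":0},{"dp":[0.001,0,0],"delta_rot":[0,0,0],"grip":0},{"dp":[0,0,0],"delta_rot":[0,0,0],"grip":0}]'
python3 d.py 0.504 0.2388 0.036 -4.9
```

```text
time: 9.67
tcp_pos: [0.5053, 0.2391, 0.0371]
orientation: [0.002, 0.043, 0.999, 0.0]
ft_force: [14.4, -4.8, -9.2]
grip_width: 0.0004
finger_force: 7.3
tcp [0.5053 0.2391 0.0371] yaw -4.902360217366703 turn z -4.11935641117106e-05 tilt [ 0.0044  0.0003 -1.    ] dp [ 0.0013 -0.0004  0.0011] F [14.3903 -4.8087 -9.1785] t 9.6667
```

```bash
python3 -m pendant '[{"dp":[0.001,0,0],"delta_rot":[0,0,0],"grip":0},{"dp":[0.001,0,0],"delta_rot":[0,0,0],"grip":0},{"dp":[0,0,0],"delta_rot":[0,0,0],"grip":0}]'
python3 d.py 0.504 0.2388 0.036 -4.9
```

```text
time: 9.92
tcp_pos: [0.5052, 0.2391, 0.0372]
orientation: [0.004, 0.043, 0.999, 0.0]
ft_force: [24.5, -8.6, -15.9]
grip_width: 0.0004
finger_force: 12.5
tcp [0.5052 0.2391 0.0372] yaw -4.889411341013089 turn z 0.00018480696269249086 tilt [ 0.0076  0.0004 -1.    ] dp [ 0.0011 -0.0004  0.0012] F [ 24.5323  -8.5605 -15.9359] t 9.9167
```

```bash
python3 -m pendant '[{"dp":[-0.004,0,0],"delta_rot":[0,0,0],"grip":0},{"dp":[-0.004,0,0],"delta_rot":[0,0,0],"grip":0},{"dp":[-0.004,0,0],"delta_rot":[0,0,0],"grip":0},{"dp":[0,0,0],"delta_rot":[0,0,0],"grip":0}]'
python3 d.py 0.504 0.2388 0.036 -4.9
```

```text
time: 10.25
tcp_pos: [0.5133, 0.2383, 0.0369]
orientation: [-0.0, 0.043, 0.999, -0.0]
ft_force: [0.2, 0.3, 0.6]
grip_width: 0.0008
finger_force: 0.0
tcp [0.5133 0.2383 0.0369] yaw -4.9268167127128 turn z -0.0004680399313997802 tilt [-0.0001 -0.     -1.    ] dp [ 0.0093 -0.0003  0.0009] F [0.1945 0.3115 0.5743] t 10.25
```

Free in the well with 8 mm clearance; straight up and away.

```bash
python3 -m pendant '[{"dp":[0,0,-0.015],"delta_rot":[0,0,0],"grip":0},{"dp":[0,0,-0.03],"delta_rot":[0,0,0],"grip":0},{"dp":[0,0,-0.035],"delta_rot":[0,0,0],"grip":0},{"dp":[0,0,-0.035],"delta_rot":[0,0,0],"grip":0},{"dp":[0,0,-0.035],"delta_rot":[0,0,0],"grip":0},{"dp":[0.02,-0.03,0],"delta_rot":[0,0,0],"grip":0},{"dp":[0.02,-0.03,0],"delta_rot":[0,0,0],"grip":0},{"dp":[0.02,-0.03,0],"delta_rot":[0,0,0],"grip":0},{"dp":[0.02,-0.03,0],"delta_rot":[0,0,0],"grip":0},{"dp":[0.01,-0.02,0],"delta_rot":[0,0,0],"grip":0},{"dp":[0,0,0],"delta_rot":[0,0,0],"grip":0},{"dp":[0,0,0],"delta_rot":[0,0,0],"grip":0}]'
python3 - <<'E'
from m import *
c=shot('top','t8.png'); s=shot('side','s8.png')
a=cv2.resize(cv2.imread('pics/t8.png')[110:270,130:430],None,fx=2.6,fy=2.6); cv2.imwrite('pics/t8c.png',a)
a=cv2.resize(cv2.imread('pics/s8.png')[120:370,170:380],None,fx=2.4,fy=2.4); cv2.imwrite('pics/s8c.png',a)
def chk(k,win,x,y,a):
    p=seg(c,k,win); q=np.array([pix2plane(c,*u,.043)[:2] for u in p])-[x,y]; lx=q@[np.cos(a),np.sin(a)]
    print(k,'ext',-lx.mean()-.1205,len(p))
for f in (lambda:chk('red',(230,290,235,275),.6922,.2226,-.0857),lambda:chk('blue',(300,370,195,225),.7228,.0246,-.1475)):
    try:f()
    except Exception as e:print(e)
for n in 'spool eraser sanding_block bone_folder beeswax'.split():
    for b in ctrl.boxes_of('side',n)[:1]: print(n,round(b['confidence'],2),w(s,b['centre']))
E
```

```text
time: 11.25
tcp_pos: [0.4106, 0.106, 0.1871]
orientation: [-0.0, 0.044, 0.999, 0.0]
ft_force: [1.4, 0.7, -0.3]
grip_width: 0.0003
finger_force: 0.0
red ext 0.08838528574934629 135
blue ext -0.000672217688958282 135
spool 0.85 [0.5196 0.3643 0.0357]
eraser 0.77 [ 0.5047 -0.1514  0.0148]
sanding_block 0.58 [0.4915 0.4824 0.0391]
bone_folder 0.68 [0.6494 0.4084 0.0076]
beeswax 0.67 [0.6046 0.2296 0.0269]
```

View pics/t8c.png

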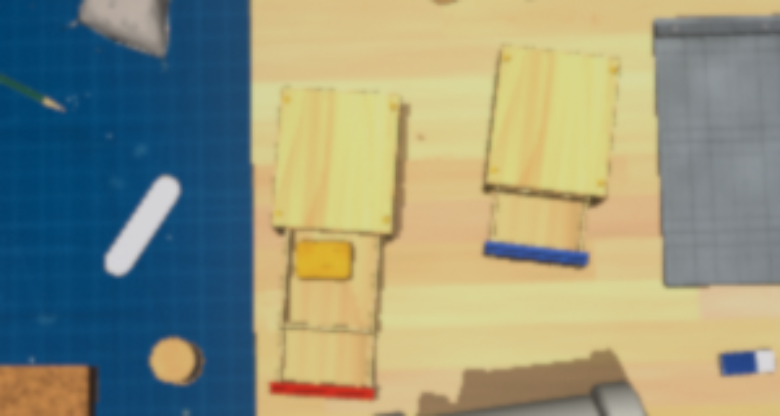

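View pics/s8c.png

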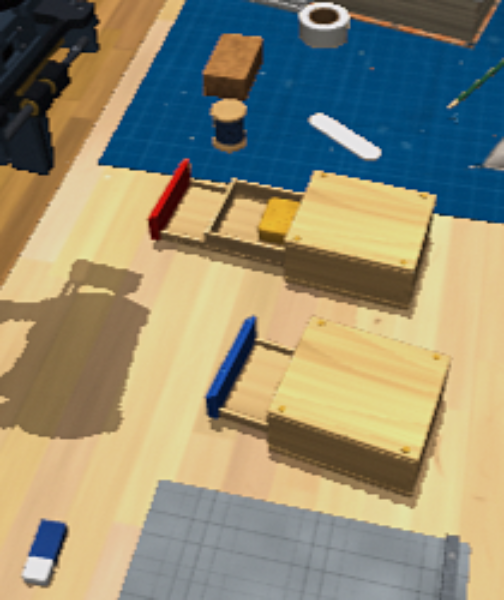

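The top view (red front at crop ≈(323,390), blue at ≈(536,254)) shows the red tray out 88 mm of the nominal 90, within measurement error, and the blue tray home. The wax lies in the red tray at ≈(323,260), the loose things have not moved, and the arm is clear.

```bash
python3 -c "
from rig import ctrl
print(ctrl.sign_off())"
```

```text
the job is handed in; nothing more can be done
None
```

I pushed the blue tray fully home and drew the red tray out to its stop with the wax still in it; the loose things are where they were, the arm is clear, and the job is handed in.

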